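Open the suitcase lock case on its slide rail and lay the lid back on its rest

TASK

Slide the carriage with the silver lock case gently along its rail until it sits against the rubber buffer of the red end stop. Then swing the lid of the lock case up by its bar, over past its balance point, and ease it down onto the rest screw behind it, so that it stays open by itself with the carriage still at the stop. Do not let the lid drop or slam at any point, do not force it against its rest or ram the stop (the rest is set differently each time, so feel for it), and leave the other things on the desk alone.

Things in the scene. Friction and masses are not known exactly. Their poses are not given: they have to be found in the camera images.
- rail: Steel slide rail bolted to the desk: base plate 100 x 380 mm, 12 mm thick, with a raised rail, top 30 mm above the desk. Origin: centre of its underside, on the desk. Its y axis runs along the rail towards the red end stop, its x axis points across it (away from the robot, turned by up to 0.25 rad), z up. The rail cannot move.
- end_stop: Red stop block at the +y end of the rail, carrying a black rubber buffer 14 mm across that faces the carriage. Its origin is the same point as the rail's; the buffer's face is at y = +135 mm, z = 39 mm in that frame. The buffer is hard (some 25 N per mm); it is meant to be met with under 20 N.
- carriage (a joint): Travel of the aluminium carriage (140 mm across the rail, 90 mm along it, top 48 mm above the desk) along the rail's +y, in m. 0.100 is where its side just touches the rubber buffer of the end stop. About 2 N moves it; it stays where it is left. The silver lock case and the lid rest are bolted to it and ride with it.
- carriage_mid (a point): Centre of the carriage's top face. Its axes are those of the rail.
- lock_case: Silver lock case, an open box 70 mm (rail x) by 100 mm (rail y), 40 mm tall, on the carriage; top rim 88 mm above the desk. Its origin is 15 mm to the -x side of carriage_mid horizontally, moved 10 mm towards +y, and at desk height.
- lid (a joint): Opening angle of the lock case's hinged lid, rad: 0 shut, growing as the front edge (robot side) swings up and over to the far side. Lid plate 74 x 100 x 4 mm; lid with bar weighs about 0.11 to 0.22 kg. Below its balance point at about 1.55 it falls shut, past it it falls over backwards, hardly braked, until it meets the lid rest, somewhere from 1.78 to 2.15 (differs each time, not reported). Beyond 1.7, over 0.8 rad/s (0.09 m/s at the bar) counts as dropped.
- hinge (a point): Middle of the lid's hinge axis, 90 mm above the desk; the axis is parallel to the rail's y. Rides with the carriage.
- bar (a point): Middle of the round steel pull bar of the lid: 10 mm thick, 76 mm long, parallel to the hinge, 110 mm from it, held 35 mm clear of the lid's free edge by two side arms (64 mm apart inside), in the plane of the lid. With the lid shut it is level, on the robot's side, 92 mm above the desk, with free space below down to the 12 mm base plate. Being round it can pivot between finger pads. Swings with the lid.
- rest_bracket: Lid rest: grey post 28 mm wide behind the lock case, with a brass screw whose sprung black rubber tip faces the lid 40 mm above the hinge axis. How far the screw stands out differs each time, by up to 18 mm. Origin as the lock case's; post front at x = 70 mm, top at z = 138 mm. Tip: about 7 N per mm, meant to carry under 20 N (about 7 N pushed at the lid's bar; the lid's own weight puts 1 to 2 N on it).
- wheel: Blue nylon luggage wheel lying flat, 50 mm across, 22 mm thick; origin centre of underside. Bystander.
- cam_a: Brass cam plate, 6 mm thick, 54 mm long; origin under its round end. Bystander.
- cam_b: Second brass cam plate, the same. Bystander.
- pry_bar: Black iron pry bar, 230 mm long, 20 mm wide, lying flat along its own x; origin centre of underside. Bystander.
- screwdriver: Screwdriver lying along its own x. Bystander.
- oil: Yellow oil bottle, 44 mm across, 100 mm tall, standing; origin centre of underside. Bystander.

How it is judged:
By the outcome, as a careful person would: the job done as asked, in the order asked, and still so for the second after the job is handed in, with the robot touching nothing.
It also fails if it takes over 58 s, if anything falls off the work surface, if the arm or the gripper's body presses on something with over 40 N, if the wrist force passes 120 N, or if a joint passes its speed limit or range.

ROBOT

A 6-joint arm with a two-finger parallel gripper is mounted at the origin on the work surface. World frame = base frame: x ahead of the robot, y to its left, z up, the work surface at z = 0. Lengths are in m, angles in rad, forces in N, time in s.
With the tool pointing down it reaches from about 0.25 to 0.775 m from the base axis. Payload 4 kg.
Tool frame: the origin (TCP) lies at the centre of the arm's flange, where the gripper is bolted on; the fingertips stand ahead of it and the grasp point (between the pads) lies 180 mm ahead of it (robot.tcp_to_tips is the z of the fingertips in the tool frame, in m); z points along the fingers, y is the direction in which the jaws open and shut (so a half turn about z gives the same grasp; the last joint's range is limited). The gripper opens to 94 mm and grips with 3 to 60 N. Pads are 16 mm wide; open, the fingers measure 119 mm over their backs; the gripper's body (75 mm by 177 mm) begins 78 mm behind the grasp point.
Start: joints at [-1.374, 0.087, 1.371, -0, 1.684, -0.103], TCP at [0.162, -0.525, 0.405] pointing down, gripper open.
Joint ranges: [-3.1, 3.1], [-0.76, 2.03], [0.27, 2.55], [-1.08, 4.22], [0.17, 2.65], [-2.57, 2.57]. Speed limits (rad/s): [2.79, 2.79, 3.14, 3.14, 3.14, 3.14].

INTERFACE

Orientations are given as [roll, pitch, yaw] about the fixed x, y, z axes, in that order (R = Rz(yaw) Ry(pitch) Rx(roll)).
In Python, from bench import robot gives the robot as it stands.
- The arm moves only by the tool move_arm, never from a script. Its argument "increments" is a list that holds one entry, the list of rows, each a list of 7 numbers: the opening, from 0 (shut) to 1 (fully open), then the shift along the tool's x, y, z as a fraction of full scale, then the turn, a rotation vector about the tool's x, y, z as a fraction of full scale. In form: [[[jaw, dx, dy, dz, rx, ry, rz], ...]]. A call has 1 to 8 rows; each row is the pose to reach, as a shift and turn from the pose commanded when the call began, along the tool's axes at that moment; what a row does not reach only later rows make up. Full scale, the value 1, is 0.1 m for a shift and pi/2 rad for a turn. A row lasts 1/12 s, in which the tool goes at most 41.7 mm and 7.16 degrees, less where a joint would pass 70% of its speed; a pose out of reach is approached as far as the arm can. A call with a number of a shift or a turn outside -1 to 1 is refused whole. A call with a gripper value outside its range is refused whole. The fingers move at their own pace and stop on an object; the grip force is fixed at half the most. Time passes only in rows, so rows that repeat a pose let the fingers close. It gives the time, the measured TCP pose, the force and the opening at its end, in the units of the state.
- robot.get_obs(): the state, without advancing time (a new reading comes with each control period).
- robot.snapshot(name): name is "scene" or "top" or "wrist"; returns (picture, depth): 384x512x3 uint8, red, green, blue; 384x512 float32, m along the optical axis (not along the pixel's ray), 0 where there is no reading.
- robot.camera_params(name): a dict with "mtx" (3x3 intrinsics, pixels), "R" (3x3) and "t" (3): a world point X has camera coordinates R X + t. Camera axes: x right, y down, z forward; pixel columns grow to the right and rows downward; lengths in m; the calibration is good to about 2 mm. A picture is of the moment at which its call begins: read the wrist's pose just before it. camera_params takes no time and is no camera call; for the wrist camera it gives the pose at the moment of the call.
- robot.close_job(): hands the job in, once; it reports no verdict.
The state is a dict: "time": time; "joint_positions": joint angles; "qvel": joint speeds; "joint_torque": joint torques, N m; "tool_pos": TCP position; "ee_rot": TCP orientation; "wrist_force": force on the tool from outside, world axes, zero at the start; "wrist_torque": the same for the moment, N m; "width": finger opening in m.
Only numpy, scipy, OpenCV 4.12 (cv2) and the standard library are available. Lean on these libraries where they do the work, as an engineer would, in place of code of your own. Each camera call takes 0.05 s, during which the arm holds its last target.

## Working session

There is one attempt and no reset: what is moved stays moved. The work goes in short steps, Python scripts to look and compute and a tool call to move; the robot and the scene stay as the last step left them, time stands still between calls to the robot, and variables do not carry over. Pictures are saved under pics/ and viewed, and the job is handed in when it is done.

Besides the shell and the picture viewer there is one more tool, called after "Request:" by a JSON object that holds its "name" and its "arguments", one argument or row to a line. move_arm: Moves the arm, as the interface text tells. Its arguments: {"type":"object","properties":{"increments":{"type":"array","items":{"type":"array","items":{"type":"array","items":{"type":"number","minimum":-1,"maximum":1}}}}},"required":["increments"]}

```bash
mkdir -p pics; ls; python3 - <<'E'
from bench import robot
import cv2,numpy as np
print(robot.get_obs(), robot.tcp_to_tips)
for n in ["scene","top"]:
    p,d=robot.snapshot(n); cv2.imwrite(f"pics/{n}0.png",p[:,:,::-1]); np.save(f"pics/{n}0.npy",d)
    c=robot.camera_params(n); print(n,c); np.savez(f"pics/{n}_cam.npz",**c)
E
```

```text
pics
{'time': 0.0, 'joint_positions': array([-1.37410778e+00,  8.79301877e-02,  1.37221288e+00, -5.66749903e-06,
        1.68361074e+00, -1.03095908e-01]), 'qvel': array([ 4.65823792e-04, -3.62222161e-04, -6.26870928e-05,  2.98744573e-04,
        9.22700116e-05,  1.49716538e-03]), 'joint_torque': array([ 2.06243685e-04, -3.40175843e+01, -3.02425826e+01,  7.18417531e-02,
        3.29363951e-02, -1.57209074e-04]), 'tool_pos': array([ 0.16239747, -0.52535913,  0.40353827]), 'ee_rot': array([-3.13944239e+00, -2.16808881e-04,  2.99783588e-01]), 'wrist_force': array([ 0.27122392, -0.0635571 , -0.39532628]), 'wrist_torque': array([ 0.04823971, -0.01321721, -0.0519394 ]), 'width': 0.09451998160411755} 0.1992
scene {'mtx': array([[390.39922798,   0.        , 257.42693012],
       [  0.        , 390.39922798, 182.86117085],
       [  0.        ,   0.        ,   1.        ]]), 'R': array([[-0.32787033,  0.94470586, -0.00564607],
       [ 0.79824866,  0.27383448, -0.53648276],
       [-0.50527232, -0.18040375, -0.84389239]]), 't': array([ 0.15428167, -0.35045741,  1.6876875 ])}
top {'mtx': array([[424.52474225,   0.        , 259.00113631],
       [  0.        , 424.52474225, 185.90669946],
       [  0.        ,   0.        ,   1.        ]]), 'R': array([[ 0.01939408, -0.99977794,  0.00824268],
       [-0.99699853, -0.01995688, -0.07480404],
       [ 0.07495193, -0.00676719, -0.99716419]]), 't': array([-8.37246522e-04,  5.19794967e-01,  1.14757964e+00])}
```

View pics/scene0.png

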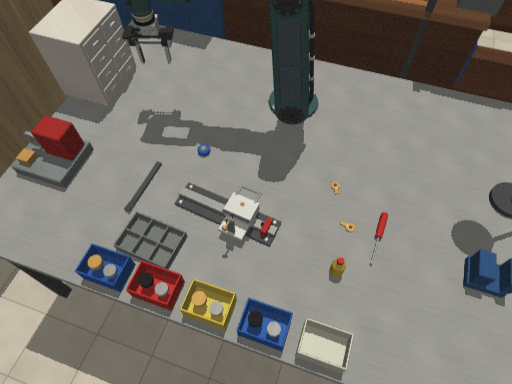

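View pics/top0.png

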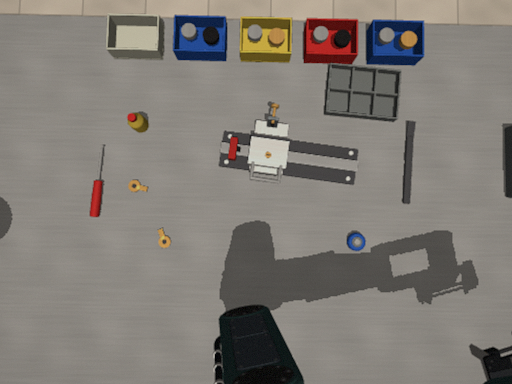

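The top view shows the rail at about (288,157), the red stop at (233,148), the lid at (268,152) and the bar near (266,177). I'll zoom in and measure.

```bash
python3 - <<'E'
import cv2
im=cv2.imread("pics/top0.png")[95:195,210:370]
cv2.imwrite("pics/top0z.png",cv2.resize(im,None,fx=5,fy=5,interpolation=cv2.INTER_CUBIC))
im=cv2.imread("pics/scene0.png")[175:255,170:290]
cv2.imwrite("pics/sc0z.png",cv2.resize(im,None,fx=6,fy=6,interpolation=cv2.INTER_CUBIC))
E
```

```text
(no output)
```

View pics/top0z.png

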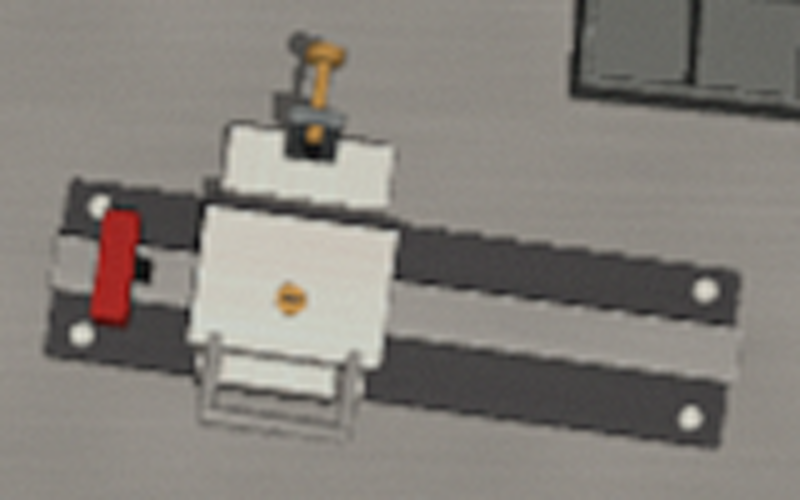

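View pics/sc0z.png

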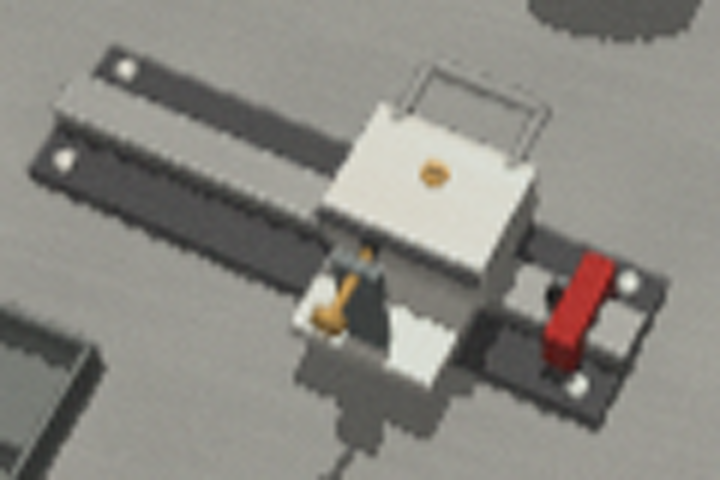

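```bash
cat > h.py <<'E'
import numpy as np
def ray(c,uv,z):
    R=c["R"];t=c["t"];C=-R.T@t
    d=R.T@np.linalg.inv(c["mtx"])@np.array([uv[0],uv[1],1.])
    return C+d*(z-C[2])/d[2]
E
python3 - <<'E'
import numpy as np
from h import ray
np.set_printoptions(precision=4,suppress=True)
c=np.load("pics/top_cam.npz")
f=lambda u,v,z:ray(c,(210+(u+.5)/5-.5,95+(v+.5)/5-.5),z)
b=[f(75,180,.012),f(740,270,.012),f(718,447,.012),f(45,355,.012)]
print(b, np.mean(b,0)); 
for i in range(4): print(np.linalg.norm(b[i]-b[i-1]))
d=(b[0]+b[3]-b[1]-b[2]);print("yaw of rail y-90",np.arctan2(-d[0],d[1]))
B=[f(200,418,.092),f(350,438,.092)];print("bar",B,np.mean(B,0))
L=[f(205,205,.092),f(398,230,.092),f(380,367,.092),f(190,343,.092)];print("lid",L,np.mean(L,0))
# into rail frame
o=np.mean(b,0);a=np.arctan2(-d[0],d[1]);Rm=np.array([[np.cos(a),np.sin(a)],[-np.sin(a),np.cos(a)]])
for P in [np.mean(B,0),np.mean(L,0),*L,*B,f(118,267,.05),f(152,270,.039)]: print(Rm@(P-o)[:2])
c=np.load("pics/scene_cam.npz")
f=lambda u,v,z:ray(c,(170+(u+.5)/6-.5,175+(v+.5)/6-.5),z)
b=[f(112,47,.012),f(30,173,.012),f(600,428,.012),f(668,283,.012)]
print("scene",b,np.mean(b,0)); B=[f(432,65,.092),f(548,105,.092)];print("bar",B,np.mean(B,0))
for P in [np.mean(B,0),*B]: print(Rm@(P-o)[:2])
E
```

```text
[array([0.6732, 0.1084, 0.012 ]), array([ 0.6302, -0.2637,  0.012 ]), array([ 0.5308, -0.2517,  0.012 ]), array([0.5745, 0.1225, 0.012 ])] [ 0.6022 -0.0711  0.012 ]
0.09966827195700748
0.37458768826943617
0.10008010955306233
0.3767590412613994
yaw of rail y-90 -0.11570547322545559
bar [array([0.5337, 0.0345, 0.092 ]), array([ 0.5249, -0.0431,  0.092 ])] [ 0.5293 -0.0043  0.092 ]
lid [array([0.645 , 0.0343, 0.092 ]), array([ 0.6339, -0.0663,  0.092 ]), array([ 0.5621, -0.058 ,  0.092 ]), array([0.5726, 0.0405, 0.092 ])] [ 0.6034 -0.0124  0.092 ]
[-0.0801  0.058 ]
[-0.0056  0.0585]
[0.0304 0.1096]
[0.031  0.0084]
[-0.0413  0.0084]
[-0.0423  0.1075]
[-0.0802  0.0971]
[-0.08   0.019]
[-0.0014  0.1531]
[0.0012 0.1353]
scene [array([ 0.5313, -0.2516,  0.012 ]), array([ 0.6293, -0.2608,  0.012 ]), array([0.6743, 0.1142, 0.012 ]), array([0.5751, 0.1233, 0.012 ])] [ 0.6025 -0.0687  0.012 ]
bar [array([ 0.5252, -0.0386,  0.092 ]), array([0.5289, 0.0335, 0.092 ])] [ 0.5271 -0.0025  0.092 ]
[-0.0825  0.0594]
[-0.0802  0.0235]
[-0.0848  0.0954]
```

Request:
{"name": "move_arm", "arguments": {
  "increments": [
    [[1,1,-0.77,0,0,0,0],[1,1,-0.77,0,0,0,0],[1,1,-0.77,0,0,0,0],[1,1,-0.77,0,0,0,0]]
  ]
}}

```text
time: 0.43
tool_pos: [0.2379, -0.4181, 0.4046]
ee_rot: [-3.139, -0.003, 0.306]
wrist_force: [0.4, -0.9, -0.4]
width: 0.0941
```

Request:
{"name": "move_arm", "arguments": {
  "increments": [
    [[1,1,-0.77,0,0,0,0],[1,1,-0.77,0,0,0,0],[1,1,-0.77,0,0,0,0],[1,1,-0.77,0,0,0,0]]
  ]
}}

```text
time: 0.77
tool_pos: [0.3106, -0.315, 0.4047]
ee_rot: [-3.14, -0.003, 0.308]
wrist_force: [-0.3, 0.3, -0.3]
width: 0.0941
```

Request:
{"name": "move_arm", "arguments": {
  "increments": [
    [[1,1,-0.77,0,0,0,0],[1,1,-0.77,0,0,0,0],[1,1,-0.77,0,0,0,0],[1,1,-0.77,0,0,0,0]]
  ]
}}

```text
time: 1.1
tool_pos: [0.3832, -0.2122, 0.4045]
ee_rot: [-3.139, -0.002, 0.308]
wrist_force: [-0.0, -0.8, -0.2]
width: 0.0938
```

Request:
{"name": "move_arm", "arguments": {
  "increments": [
    [[1,1,-0.77,0,0,0,0],[1,1,-0.77,0,0,0,0],[1,1,-0.77,0,0,0,0],[1,1,-0.77,0,0,0,0]]
  ]
}}

```text
time: 1.43
tool_pos: [0.456, -0.1095, 0.4041]
ee_rot: [-3.139, -0.002, 0.307]
wrist_force: [-0.1, -1.0, 0.2]
width: 0.0938
```

Request:
{"name": "move_arm", "arguments": {
  "increments": [
    [[0.3,0.7,-0.77,0,0,0,-0.08],[0.3,0.7,-0.77,0,0,0,-0.16],[0.3,0.7,-0.77,0,0,0,-0.24],[0.3,0.7,-0.77,0,0,0,-0.32],[0.3,0.7,-0.77,0,0,0,-0.4],[0.3,0.7,-0.77,0,0,0,-0.48],[0.3,0.7,-0.77,0,0,0,-0.56],[0.3,0.7,-0.77,0,0,0,-0.64]]
  ]
}}

```text
time: 2.1
tool_pos: [0.4979, -0.0205, 0.4041]
ee_rot: [-3.141, 0.001, 1.305]
wrist_force: [-0.0, 0.5, -0.1]
width: 0.0443
```

Request:
{"name": "move_arm", "arguments": {
  "increments": [
    [[0.3,0.24,0.24,0,0,0,-0.07],[0.3,0.24,0.24,0,0,0,-0.095],[0.3,0.24,0.24,0,0,0,-0.095],[0.3,0.24,0.24,0,0,0,-0.095]]
  ]
}}

```text
time: 2.43
tool_pos: [0.5275, -0.0035, 0.4041]
ee_rot: [-3.14, 0.001, 1.447]
wrist_force: [0.4, -0.4, 0.2]
width: 0.0283
```

```bash
python3 - <<'E'
from bench import robot
import cv2,numpy as np
o=robot.get_obs();print(o["time"],o["tool_pos"],o["ee_rot"],o["width"],o["wrist_force"])
c=robot.camera_params("wrist");p,d=robot.snapshot("wrist");np.savez("pics/w1cam.npz",**c);print(c)
cv2.imwrite("pics/w1.png",p[:,:,::-1]);np.save("pics/w1.npy",d)
E
```

```text
2.4333 [ 0.52746622 -0.00349627  0.40409075] [-3.14030413e+00  9.44814611e-04  1.44674704e+00] 0.02829751442539914 [ 0.44823465 -0.42821495  0.24814774]
{'mtx': array([[277.85064067,   0.        , 259.41581069],
       [  0.        , 277.85064067, 194.29863034],
       [  0.        ,   0.        ,   1.        ]]), 'R': array([[ 0.99231024, -0.12376432, -0.00166544],
       [-0.11806168, -0.95045754,  0.287562  ],
       [-0.03717284, -0.2851541 , -0.95776058]]), 't': array([-0.52314931,  0.02939688,  0.40969827])}
```

View pics/w1.png

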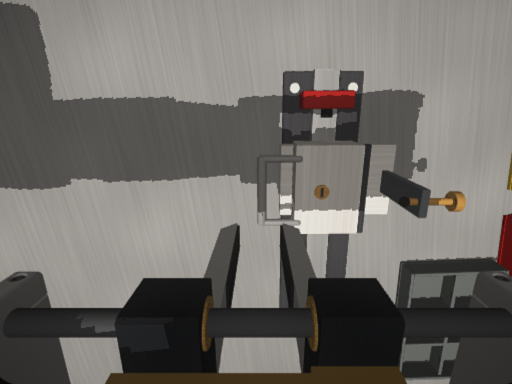

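The wrist view shows the bar between (263,157) and (262,224), with the fingers' gap centred near column 260.

```bash
python3 - <<'E'
import numpy as np,cv2
from h import ray
np.set_printoptions(precision=4,suppress=True)
c=np.load("pics/w1cam.npz")
im=cv2.imread("pics/w1.png"); print(im[190,250:275].sum(1)//3, im[175,250:275].sum(1)//3); 
d=np.load("pics/w1.npy");print(d[180,250:275],d[205,250:275])
a,b=ray(c,(263.5,157),.092),ray(c,(262.5,224),.092);print(a,b,(a+b)/2,np.arctan2(-(a-b)[0],(a-b)[1]))
a,b=ray(c,(295.5,142),.092),ray(c,(294.5,234),.092);print("lid front edge",a,b,(a+b)/2)
for u,v in [(364,142),(364,234)]:print(ray(c,(u,v),.092))
print(ray(c,(327,113),.039))
cv2.imwrite("pics/w1z.png",cv2.resize(im[60:260,220:420],None,fx=3.5,fy=3,interpolation=cv2.INTER_CUBIC))
E
```

```text
[157 158 158 157 160 159 152  84  71  80  83  85  86  82  78  76 108 156
 158 157 156 157 158 157 158] [85 86 89 87 85 86 80 67 71 79 84 86 87 82 78 70 69 83 86 87 86 84 86 83
 85]
[0.3947 0.3953 0.3952 0.394  0.394  0.3953 0.394  0.2988 0.2961 0.296
 0.296  0.295  0.2956 0.2956 0.296  0.2962 0.3946 0.3941 0.3931 0.3961
 0.3941 0.3961 0.394  0.3944 0.3946] [0.4052 0.4059 0.405  0.4058 0.4044 0.4061 0.4061 0.3091 0.3072 0.3033
 0.3053 0.3032 0.3037 0.3038 0.3042 0.3057 0.405  0.4065 0.4062 0.4051
 0.4044 0.4062 0.4057 0.4045 0.4061]
[0.5359 0.0335 0.092 ] [ 0.5257 -0.0418  0.092 ] [ 0.5308 -0.0042  0.092 ] -0.13472614187620302
lid front edge [0.5706 0.0448 0.092 ] [ 0.5604 -0.0586  0.092 ] [ 0.5655 -0.0069  0.092 ]
[0.6409 0.0361 0.092 ]
[ 0.6392 -0.0683  0.092 ]
[0.6166 0.0678 0.039 ]
```

View pics/w1z.png

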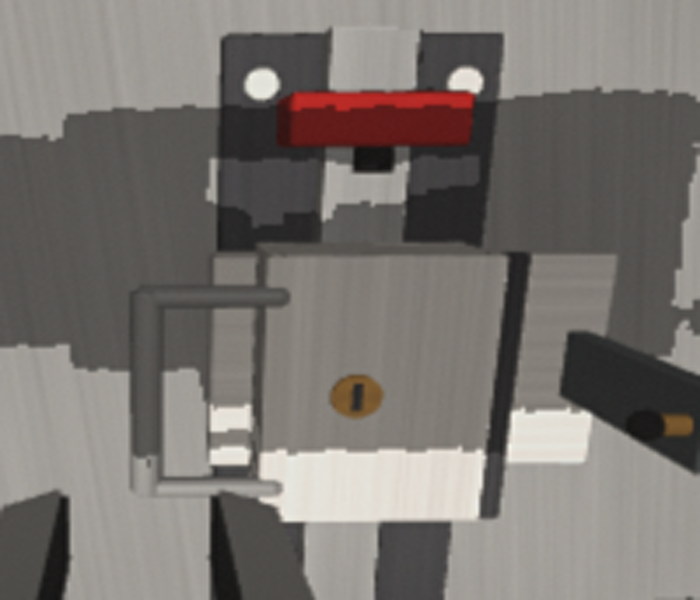

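Request:
{"name": "move_arm", "arguments": {
  "increments": [
    [[0.3,0,0.015,0.25,0,0,-0.004],[0.3,0,0.015,0.5,0,0,-0.004],[0.3,0,0.015,0.75,0,0,-0.004],[0.3,0,0.015,0.85,0,0,-0.004],[0.3,0,0.015,0.85,0,0,-0.004]]
  ]
}}

```text
time: 2.9
tool_pos: [0.5276, -0.0029, 0.3167]
ee_rot: [-3.136, 0.0, 1.454]
wrist_force: [-0.6, 0.1, -0.7]
width: 0.0285
```

```bash
python3 - <<'E'
from bench import robot
import cv2,numpy as np
o=robot.get_obs();print(o["time"],o["tool_pos"],o["ee_rot"],o["width"],o["wrist_force"])
p,d=robot.snapshot("wrist")
cv2.imwrite("pics/w2.png",p[:,:,::-1])
E
```

```text
2.9 [ 0.52762521 -0.00290737  0.31674802] [-3.13555709e+00  4.02804922e-04  1.45400020e+00] 0.02849306631336036 [-0.57904309  0.1058238  -0.72023047]
```

View pics/w2.png

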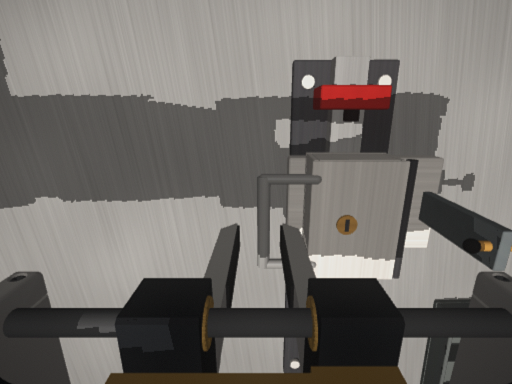

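The bar (col 263) lies between the fingers (238 to 282). I'll descend.

Request:
{"name": "move_arm", "arguments": {
  "increments": [
    [[0.3,0,0.015,0.15,0,0,0],[0.3,0,0.015,0.3,0,0,0],[0.3,0,0.015,0.4,0,0,0],[0.3,0,0.015,0.445,0,0,0],[0.3,0,0.015,0.445,0,0,0]]
  ]
}}

```text
time: 3.37
tool_pos: [0.5302, -0.0026, 0.2751]
ee_rot: [-3.141, 0.0, 1.455]
wrist_force: [0.1, 0.1, -0.1]
width: 0.028
```

```bash
python3 - <<'E'
from bench import robot
import cv2,numpy as np
o=robot.get_obs();print(o["time"],o["tool_pos"],o["ee_rot"],o["width"],o["wrist_force"])
p,d=robot.snapshot("wrist")
cv2.imwrite("pics/w3.png",p[:,:,::-1])
E
```

```text
3.3667 [ 0.53024453 -0.00259929  0.27511919] [-3.14109744e+00  1.48858020e-04  1.45512900e+00] 0.028025717670930345 [ 0.09439413  0.14192036 -0.05354725]
```

View pics/w3.png

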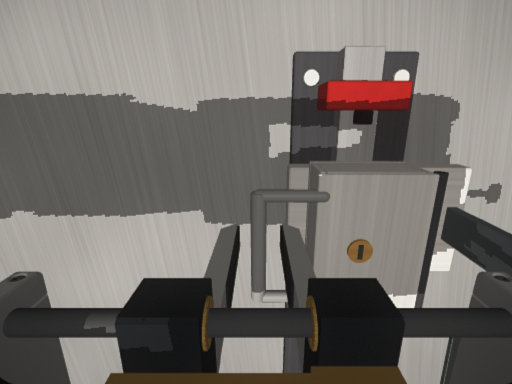

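Request:
{"name": "move_arm", "arguments": {
  "increments": [
    [[0.3,0,0,0.025,0,0,0],[0.15,0,0,0.025,0,0,0],[0,0,0,0.025,0,0,0],[0,0,0,0.025,0,0,0],[0,0,0,0.025,0,0,0]]
  ]
}}

```text
time: 3.83
tool_pos: [0.5298, -0.0024, 0.2731]
ee_rot: [-3.139, 0.0, 1.455]
wrist_force: [-4.2, 0.7, 3.7]
width: 0.0091
```

Request:
{"name": "move_arm", "arguments": {
  "increments": [
    [[0,0,0,0,0,0,0],[0,0,0,0,0,0,0],[0,0,0,0,0,0,0]]
  ]
}}

```text
time: 4.08
tool_pos: [0.5297, -0.0024, 0.273]
ee_rot: [-3.14, 0.0, 1.455]
wrist_force: [-5.2, 0.8, 5.4]
width: 0.0089
```

Request:
{"name": "move_arm", "arguments": {
  "increments": [
    [[0,0.01,-0.004,-0.004,0,0,0],[0,0.03,-0.004,-0.004,0,0,0],[0,0.06,-0.004,-0.004,0,0,0],[0,0.09,-0.004,-0.004,0,0,0],[0,0.12,-0.004,-0.004,0,0,0],[0,0.15,-0.004,-0.004,0,0,0],[0,0.18,-0.004,-0.004,0,0,0],[0,0.2,-0.004,-0.004,0,0,0]]
  ]
}}

```text
time: 4.75
tool_pos: [0.5319, 0.0176, 0.2731]
ee_rot: [-3.14, 0.001, 1.455]
wrist_force: [-4.6, -1.7, 4.3]
width: 0.0087
```

```bash
python3 - <<'E'
from bench import robot
import cv2,numpy as np
o=robot.get_obs();print(o["time"],o["tool_pos"],o["ee_rot"],o["width"],o["wrist_force"])
p,d=robot.snapshot("wrist")
cv2.imwrite("pics/w4.png",p[:,:,::-1])
E
```

```text
4.75 [0.53192784 0.01759111 0.27306355] [-3.14032081e+00  6.76410652e-04  1.45534083e+00] 0.008660270549767141 [-4.6461814  -1.65992188  4.29338328]
```

View pics/w4.png

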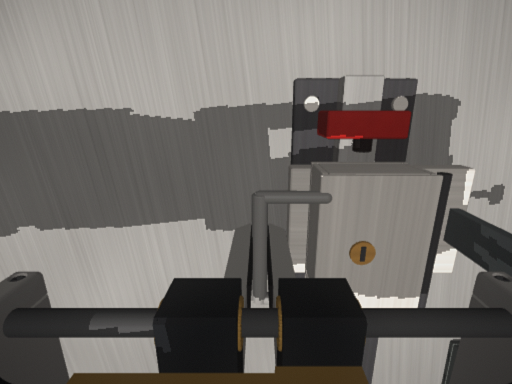

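The carriage follows the gripper, and the buffer (362,146) is closing on it.

Request:
{"name": "move_arm", "arguments": {
  "increments": [
    [[0,0.02,0,0,0,0,0],[0,0.04,0,0,0,0,0],[0,0.06,0,0,0,0,0],[0,0.08,0,0,0,0,0],[0,0.1,0,0,0,0,0],[0,0.12,0,0,0,0,0],[0,0.135,0,0,0,0,0],[0,0.145,0,0,0,0,0]]
  ]
}}

```text
time: 5.47
tool_pos: [0.5335, 0.0304, 0.273]
ee_rot: [-3.14, 0.006, 1.455]
wrist_force: [-6.5, -8.7, 3.8]
width: 0.0088
```

Request:
{"name": "move_arm", "arguments": {
  "increments": [
    [[0,0.005,0,0,0,0,0],[0,0.01,0,0,0,0,0],[0,0.015,0,0,0,0,0],[0,0.02,0,0,0,0,0],[0,0.025,0,0,0,0,0],[0,0.03,0,0,0,0,0]]
  ]
}}

```text
time: 5.97
tool_pos: [0.5337, 0.0315, 0.273]
ee_rot: [-3.14, 0.011, 1.454]
wrist_force: [-7.4, -14.2, 4.3]
width: 0.0091
```

```bash
python3 - <<'E'
from bench import robot
import cv2,numpy as np
o=robot.get_obs();print(o["time"],o["tool_pos"],o["wrist_force"],o["wrist_torque"])
for n in("wrist","top","scene"):
  p,d=robot.snapshot(n)
  cv2.imwrite(f"pics/{n}5.png",p[:,:,::-1])
a=cv2.resize(cv2.imread("pics/scene5.png")[175:255,180:290],None,fx=5,fy=5,interpolation=cv2.INTER_CUBIC)
b=cv2.resize(cv2.imread("pics/wrist5.png")[60:220,270:500],None,fx=2.4,fy=2.4,interpolation=cv2.INTER_CUBIC)
b=b[:400,:];a=a[:b.shape[0]]
cv2.imwrite("pics/m5.png",cv2.resize(np.hstack([a[:384],b[:384]]),None,fx=.7,fy=.7))
E
```

```text
5.9667 [0.53365956 0.03152283 0.2730382 ] [ -7.35088429 -14.16665451   4.2583444 ] [-2.56459593  1.2450468   0.0046673 ]
```

View pics/m5.png

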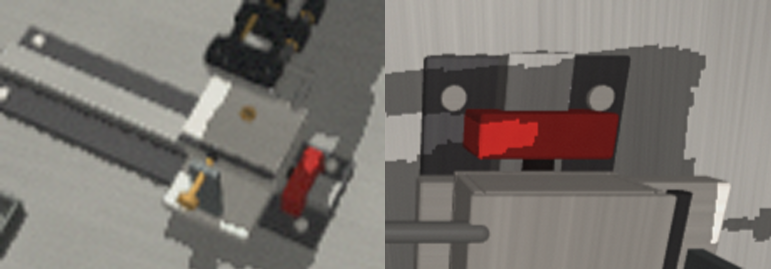

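View pics/top5.png

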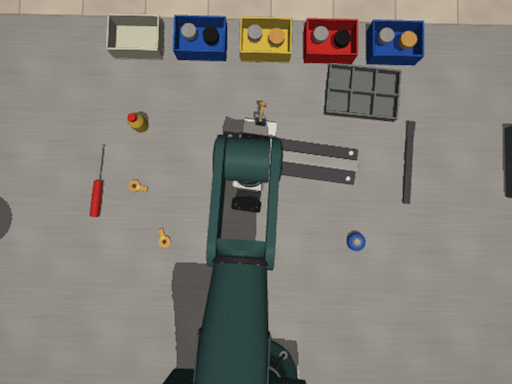

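```bash
python3 - <<'E'
from bench import robot
import cv2,numpy as np
from h import ray
np.set_printoptions(precision=4,suppress=True)
c=robot.camera_params("wrist")
cv2.imwrite("pics/w5z.png",cv2.resize(cv2.imread("pics/wrist5.png")[70:270,240:440],None,fx=3,fy=3,interpolation=cv2.INTER_CUBIC))
np.savez("pics/w5cam.npz",**c)
E
```

```text
(no output)
```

View pics/w5z.png

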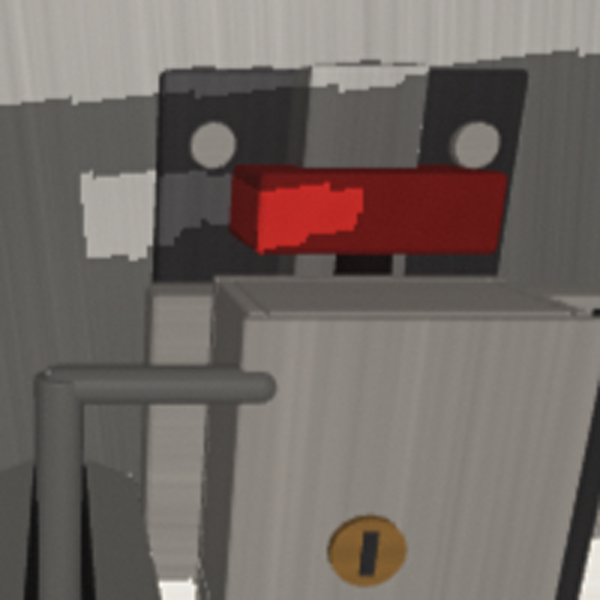

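```bash
python3 - <<'E'
import numpy as np
from h import ray
np.set_printoptions(precision=4,suppress=True)
c=np.load("pics/w5cam.npz");print("cam",-c["R"].T@c["t"])
o=np.array([.6022,-.0700]);a=-.1165;Rm=np.array([[np.cos(a),np.sin(a)],[-np.sin(a),np.cos(a)]])
def f(u,v,z):
    P=ray(c,(240+(u+.5)/3-.5,70+(v+.5)/3-.5),z); return Rm@(P[:2]-o)
for n,q in dict(carr_edge=(180,282,.048),carr_bl=(148,282,.048),lidcorner=(245,318,.092),lidR=(600,318,.092),caseBot=(220,280,.048),caseBotTop=(220,280,.088),redtop=(350,252,.06),redtop5=(350,252,.05),redbackL=(232,168,.06),buffer=(362,256,.046),bolt=(213,145,.013),bolt2=(476,146,.013),plate=(160,75,.012),plate2=(526,72,.012),bar=(60,372,.092)).items(): print(n,f(*q))
E
```

```text
cam [0.5434 0.1149 0.2512]
carr_edge [-0.0506  0.1373]
carr_bl [-0.0584  0.1373]
lidcorner [-0.0439  0.1387]
lidR [0.0255 0.1387]
caseBot [-0.0407  0.1378]
caseBotTop [-0.0484  0.1455]
redtop [-0.0136  0.1466]
redtop5 [-0.0101  0.145 ]
redbackL [-0.0418  0.1653]
buffer [-0.0056  0.1434]
bolt [-0.038   0.1687]
bolt2 [0.0344 0.1684]
plate [-0.0532  0.1869]
plate2 [0.0455 0.1876]
bar [-0.0801  0.1276]
```

The carriage edge is at rail y ≈ 0.137 (measuring ±3 mm) and the contact is stiff, so it is at the stop. I'll relax the push and unload x and z.

Request:
{"name": "move_arm", "arguments": {
  "increments": [
    [[0,-0.01,-0.005,-0.005,0,0,0],[0,-0.02,-0.01,-0.01,0,0,0],[0,-0.03,-0.02,-0.01,0,0,0],[0,-0.04,-0.02,-0.01,0,0,0]]
  ]
}}

```text
time: 6.45
tool_pos: [0.5324, 0.0297, 0.2736]
ee_rot: [3.138, 0.003, 1.454]
wrist_force: [1.2, -3.4, -2.3]
width: 0.0086
```

```bash
python3 - <<'E'
import numpy as np
t0=0.018;f=lambda b:np.array([-1.1*np.cos(b),-1.1*np.sin(b)])
def call(s,steps):
    b=t0+s
    for k in steps: print(np.round(f(t0+s+k)-f(b),3).tolist(),end=" ")
    print(s)
call(0,[.01,.03,.06,.09,.12,.15,.18,.21])
for s in np.arange(.21,1.5,.28): call(s,.035*np.arange(1,9))
for s in np.arange(1.33,2.2,.16): call(s,.02*np.arange(1,9))
E
```

```text
[0.0, -0.011] [0.001, -0.033] [0.003, -0.066] [0.006, -0.099] [0.01, -0.132] [0.015, -0.164] [0.021, -0.197] [0.028, -0.229] 0
[0.009, -0.037] [0.02, -0.074] [0.032, -0.111] [0.045, -0.147] [0.06, -0.183] [0.075, -0.218] [0.092, -0.252] [0.11, -0.286] 0.21
[0.019, -0.033] [0.04, -0.066] [0.061, -0.098] [0.084, -0.129] [0.108, -0.159] [0.133, -0.189] [0.158, -0.217] [0.185, -0.245] 0.49
[0.028, -0.027] [0.056, -0.052] [0.086, -0.077] [0.116, -0.101] [0.148, -0.123] [0.18, -0.145] [0.212, -0.165] [0.246, -0.184] 0.77
[0.034, -0.018] [0.069, -0.035] [0.104, -0.05] [0.14, -0.065] [0.176, -0.078] [0.213, -0.089] [0.25, -0.1] [0.287, -0.109] 1.05
[0.038, -0.008] [0.076, -0.014] [0.114, -0.02] [0.152, -0.023] [0.19, -0.026] [0.229, -0.027] [0.267, -0.027] [0.306, -0.025] 1.33
[0.022, -0.005] [0.043, -0.009] [0.065, -0.013] [0.087, -0.016] [0.108, -0.019] [0.13, -0.021] [0.152, -0.023] [0.174, -0.025] 1.33
[0.022, -0.001] [0.044, -0.002] [0.066, -0.002] [0.088, -0.002] [0.11, -0.001] [0.132, -0.0] [0.154, 0.001] [0.176, 0.003] 1.49
[0.022, 0.002] [0.044, 0.005] [0.065, 0.008] [0.087, 0.012] [0.109, 0.016] [0.13, 0.021] [0.152, 0.026] [0.173, 0.031] 1.65
[0.021, 0.006] [0.042, 0.012] [0.063, 0.019] [0.084, 0.026] [0.105, 0.033] [0.125, 0.041] [0.146, 0.049] [0.166, 0.058] 1.8099999999999998
[0.02, 0.009] [0.04, 0.019] [0.06, 0.029] [0.079, 0.039] [0.098, 0.05] [0.117, 0.061] [0.136, 0.072] [0.155, 0.084] 1.9699999999999998
[0.018, 0.012] [0.036, 0.025] [0.054, 0.038] [0.072, 0.051] [0.089, 0.065] [0.106, 0.078] [0.123, 0.093] [0.139, 0.107] 2.13
```

Request:
{"name": "move_arm", "arguments": {
  "increments": [
    [[0,0,0,-0.011,0,0,0],[0,0,0.001,-0.033,0,0,0],[0,0,0.003,-0.066,0,0,0],[0,0,0.006,-0.099,0,0,0],[0,0,0.01,-0.132,0,0,0],[0,0,0.015,-0.164,0,0,0],[0,0,0.021,-0.197,0,0,0],[0,0,0.028,-0.229,0,0,0]]
  ]
}}

```text
time: 7.12
tool_pos: [0.5353, 0.0296, 0.2963]
ee_rot: [3.139, 0.003, 1.455]
wrist_force: [1.1, -6.2, -3.9]
width: 0.009
```

```bash
python3 - <<'E'
from bench import robot
import cv2,numpy as np
o=robot.get_obs();print(o["time"],o["tool_pos"],o["wrist_force"],o["wrist_torque"])
p,d=robot.snapshot("wrist")
cv2.imwrite("pics/w6.png",p[:,:,::-1])
E
```

```text
7.1167 [0.53526391 0.02957941 0.29632733] [ 1.08918597 -6.18893228 -3.94616508] [-1.11629284 -0.22846131 -0.00856377]
```

View pics/w6.png

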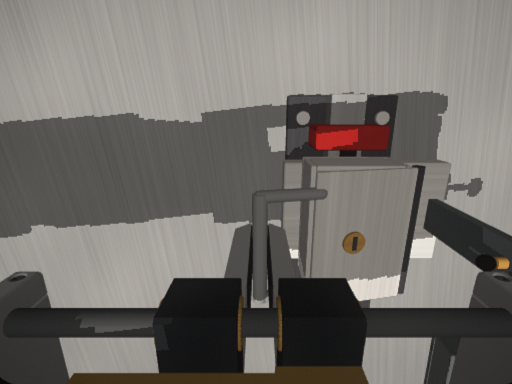

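The lid rises with the bar held, and the carriage stays at the stop. I'll continue along the arc.

Request:
{"name": "move_arm", "arguments": {
  "increments": [
    [[0,0,0.009,-0.037,0,0,0],[0,0,0.02,-0.074,0,0,0],[0,-0.003,0.032,-0.111,0,0,0],[0,-0.003,0.045,-0.147,0,0,0],[0,-0.006,0.06,-0.183,0,0,0],[0,-0.006,0.075,-0.218,0,0,0],[0,-0.008,0.092,-0.252,0,0,0],[0,-0.008,0.11,-0.286,0,0,0]]
  ]
}}

```text
time: 7.83
tool_pos: [0.5457, 0.028, 0.3249]
ee_rot: [3.142, 0.002, 1.455]
wrist_force: [0.7, -5.4, -4.1]
width: 0.009
```

Request:
{"name": "move_arm", "arguments": {
  "increments": [
    [[0,0,0.019,-0.033,0,0,0],[0,0,0.04,-0.066,0,0,0],[0,0,0.061,-0.098,0,0,0],[0,0,0.084,-0.129,0,0,0],[0,0,0.108,-0.159,0,0,0],[0,0,0.133,-0.189,0,0,0],[0,0,0.158,-0.217,0,0,0],[0,0,0.185,-0.245,0,0,0]]
  ]
}}

```text
time: 8.5
tool_pos: [0.5632, 0.026, 0.3496]
ee_rot: [-3.138, 0.002, 1.455]
wrist_force: [-4.6, -4.4, 0.2]
width: 0.0088
```

Request:
{"name": "move_arm", "arguments": {
  "increments": [
    [[0,0,0.025,-0.027,0,0,0],[0,0,0.05,-0.052,0,0,0],[0,0,0.079,-0.077,0,0,0],[0,0,0.108,-0.101,0,0,0],[0,0,0.14,-0.125,0,0,0],[0,0,0.17,-0.147,0,0,0],[0,0,0.203,-0.168,0,0,0],[0,0,0.236,-0.188,0,0,0]]
  ]
}}

```text
time: 9.17
tool_pos: [0.5864, 0.0233, 0.3699]
ee_rot: [-3.138, 0.002, 1.455]
wrist_force: [-6.3, -4.6, 5.1]
width: 0.0087
```

Request:
{"name": "move_arm", "arguments": {
  "increments": [
    [[0,0,0.034,-0.018,0,0,0],[0,0,0.069,-0.035,0,0,0],[0,0,0.104,-0.05,0,0,0],[0,0,0.14,-0.065,0,0,0],[0,0,0.176,-0.078,0,0,0],[0,0,0.213,-0.089,0,0,0],[0,0,0.25,-0.1,0,0,0],[0,0,0.287,-0.109,0,0,0]]
  ]
}}

```text
time: 9.83
tool_pos: [0.6155, 0.02, 0.3814]
ee_rot: [3.141, 0.002, 1.455]
wrist_force: [-3.2, -4.5, 1.6]
width: 0.009
```

```bash
python3 - <<'E'
from bench import robot
import cv2,numpy as np
o=robot.get_obs();print(o["time"],o["tool_pos"],o["wrist_force"],o["wrist_torque"])
for n in ("wrist","scene"):
  p,d=robot.snapshot(n)
  cv2.imwrite(f"pics/{n}7.png",p[:,:,::-1])
E
```

```text
9.8333 [0.61549262 0.01997774 0.38140759] [-3.15533579 -4.46655474  1.62417231] [-0.92888228  0.59922591  0.01862178]
```

View pics/wrist7.png

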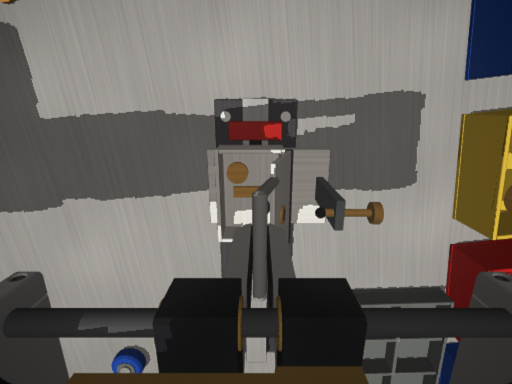

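Request:
{"name": "move_arm", "arguments": {
  "increments": [
    [[0,0,0.022,-0.005,0,0,0],[0,0,0.043,-0.009,0,0,0],[0,0,0.065,-0.013,0,0,0],[0,0,0.087,-0.016,0,0,0],[0,0,0.108,-0.019,0,0,0],[0,0,0.13,-0.021,0,0,0],[0,0,0.152,-0.023,0,0,0],[0,0,0.174,-0.025,0,0,0]]
  ]
}}

```text
time: 10.6
tool_pos: [0.6329, 0.0179, 0.3836]
ee_rot: [3.141, 0.002, 1.454]
wrist_force: [-3.4, -4.4, 2.2]
width: 0.0089
```

Request:
{"name": "move_arm", "arguments": {
  "increments": [
    [[0,0,0.022,-0.001,0,0,0],[0,0,0.044,-0.002,0,0,0],[0,0,0.066,-0.002,0,0,0],[0,0,0.088,-0.002,0,0,0],[0,0,0.11,-0.001,0,0,0],[0,0,0.132,0,0,0,0],[0,0,0.154,0.001,0,0,0],[0,0,0.17,0.003,0,0,0]]
  ]
}}

```text
time: 11.27
tool_pos: [0.65, 0.0159, 0.383]
ee_rot: [3.141, 0.002, 1.454]
wrist_force: [-1.3, -4.2, 2.6]
width: 0.0088
```

Request:
{"name": "move_arm", "arguments": {
  "increments": [
    [[0.06,0,0,0,0,0,0],[0.1,0,0,0,0,0,0],[0.12,0,0,0,0,0,0],[0.12,0,0,0,0,0,0],[0.12,0,0,0,0,0,0],[0.12,0,0,0,0,0,0]]
  ]
}}

```text
time: 11.77
tool_pos: [0.65, 0.0172, 0.382]
ee_rot: [3.141, -0.001, 1.456]
wrist_force: [0.3, -0.1, -0.7]
width: 0.0114
```

```bash
python3 - <<'E'
from bench import robot
import cv2,numpy as np
o=robot.get_obs();print(o["time"],o["tool_pos"],o["width"],o["wrist_force"],o["wrist_torque"])
for n in ("wrist","scene"):
  p,d=robot.snapshot(n)
  cv2.imwrite(f"pics/{n}8.png",p[:,:,::-1])
cv2.imwrite("pics/w8z.png",cv2.resize(cv2.imread("pics/wrist8.png")[80:280,150:400],None,fx=3,fy=3,interpolation=cv2.INTER_CUBIC))
E
```

```text
11.7667 [0.65002915 0.01718814 0.38204143] 0.011424909888944956 [ 0.25934735 -0.12255051 -0.67191575] [-0.00504436 -0.02703309 -0.00015689]
```

View pics/w8z.png

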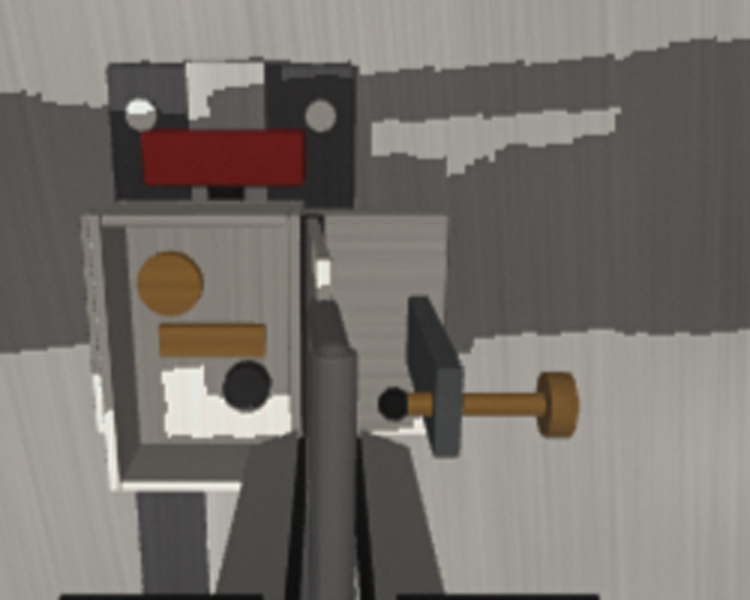

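```bash
python3 - <<'E'
import numpy as np
from bench import robot
from h import ray
c=robot.camera_params("wrist")
o=np.array([.6022,-.0700]);a=-.1165;Rm=np.array([[np.cos(a),np.sin(a)],[-np.sin(a),np.cos(a)]])
def f(u,v,z):
    P=ray(c,(150+(u+.5)/3-.5,80+(v+.5)/3-.5),z); return Rm@(P[:2]-o)
print("tip",f(379,404,.130),"post",f(436,440,.138),"post top L",f(408,298,.138),"caserimback",f(303,300,.088),"hingeline",f(313,220,.09))
x=f(379,404,.130)[0]
for h in (.030,.033): 
  dx=(x-h)*1000
  th=[t for t in np.arange(1.57,2.4,.005) if np.tan(t-np.pi/2)*40+3/np.cos(t-np.pi/2)>=dx]
  print(dx, th[:1])
E
```

```text
tip [0.05199555 0.08869438] post [0.06817594 0.08064578] post top L [0.05886909 0.12279925] caserimback [0.02841267 0.11008365] hingeline [0.03192329 0.13728405]
21.99555139408481 [np.float64(2.009999999999991)]
18.995551394084806 [np.float64(1.949999999999992)]
```

The open lid stands just past vertical and nothing presses on the gripper. The screw tip at zoomed (393,404) puts contact at about 1.95 to 2.0 rad. I'll ease on slowly.

Request:
{"name": "move_arm", "arguments": {
  "increments": [
    [[0.12,0,0.022,0.002,0,0,0],[0.12,0,0.044,0.005,0,0,0],[0.12,0,0.065,0.008,0,0,0],[0.12,0,0.087,0.012,0,0,0],[0.12,0,0.1,0.015,0,0,0],[0.12,0,0.113,0.018,0,0,0],[0.12,0,0.126,0.02,0,0,0],[0.12,0,0.139,0.023,0,0,0]]
  ]
}}

```text
time: 12.53
tool_pos: [0.6638, 0.0149, 0.3795]
ee_rot: [-3.141, 0.0, 1.455]
wrist_force: [0.3, -0.2, -0.4]
width: 0.0112
```

Request:
{"name": "move_arm", "arguments": {
  "increments": [
    [[0.12,0,0.014,0.004,0,0,0],[0.12,0,0.028,0.008,0,0,0],[0.12,0,0.042,0.012,0,0,0],[0.12,0,0.056,0.016,0,0,0],[0.12,0,0.07,0.021,0,0,0],[0.12,0,0.084,0.026,0,0,0],[0.12,0,0.098,0.031,0,0,0],[0.12,0,0.105,0.033,0,0,0]]
  ]
}}

```text
time: 13.2
tool_pos: [0.6743, 0.0137, 0.3763]
ee_rot: [3.141, 0.0, 1.455]
wrist_force: [0.6, -0.3, 0.8]
width: 0.0114
```

```bash
cat > look.py <<'E'
from bench import robot
import cv2,numpy as np,sys
n=sys.argv[1]
o=robot.get_obs();print(o["time"],o["tool_pos"],o["width"],o["wrist_force"],o["wrist_torque"])
p,d=robot.snapshot("wrist")
cv2.imwrite(f"pics/{n}.png",p[:,:,::-1])
cv2.imwrite(f"pics/{n}z.png",cv2.resize(p[80:280,150:400,::-1],None,fx=3,fy=3,interpolation=cv2.INTER_CUBIC))
E
python3 look.py w9
```

```text
13.2 [0.67430744 0.01371197 0.37629154] 0.011412897965236894 [ 0.60860499 -0.31886197  0.78630357] [-0.10108463 -0.16732608 -0.01207066]
```

View pics/w9z.png

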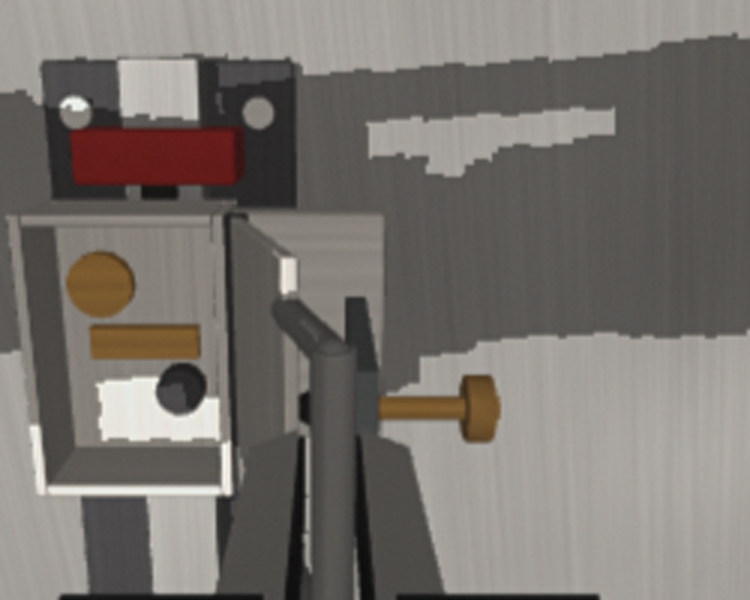

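The lid is at about 1.86 rad, resting lightly on the far finger. The tip is close to the lid plane, near zoomed (305,405). Going on in small steps.

Request:
{"name": "move_arm", "arguments": {
  "increments": [
    [[0.12,0,0.01,0.003,0,0,0],[0.12,0,0.02,0.006,0,0,0],[0.12,0,0.03,0.01,0,0,0],[0.12,0,0.04,0.013,0,0,0],[0.12,0,0.04,0.013,0,0,0]]
  ]
}}

```text
time: 13.67
tool_pos: [0.6783, 0.0133, 0.3749]
ee_rot: [3.142, 0.0, 1.455]
wrist_force: [1.1, -0.2, -0.2]
width: 0.0112
```

Request:
{"name": "move_arm", "arguments": {
  "increments": [
    [[0.12,0,0.01,0.004,0,0,0],[0.12,0,0.02,0.007,0,0,0],[0.12,0,0.03,0.011,0,0,0],[0.12,0,0.03,0.011,0,0,0]]
  ]
}}

```text
time: 14.0
tool_pos: [0.6812, 0.0129, 0.3738]
ee_rot: [3.142, 0.0, 1.455]
wrist_force: [0.8, -0.4, 0.5]
width: 0.011
```

Request:
{"name": "move_arm", "arguments": {
  "increments": [
    [[0.12,0,0.01,0.004,0,0,0],[0.12,0,0.02,0.008,0,0,0],[0.12,0,0.02,0.008,0,0,0]]
  ]
}}

```text
time: 14.25
tool_pos: [0.6832, 0.0127, 0.3731]
ee_rot: [3.141, 0.0, 1.455]
wrist_force: [1.0, 0.5, 0.9]
width: 0.0113
```

```bash
python3 look.py w10
```

```text
14.25 [0.68321762 0.01266844 0.37308065] 0.011278674431898296 [0.96322642 0.54599511 0.93062807] [ 0.01351855 -0.21207821 -0.0052537 ]
```

View pics/w10z.png

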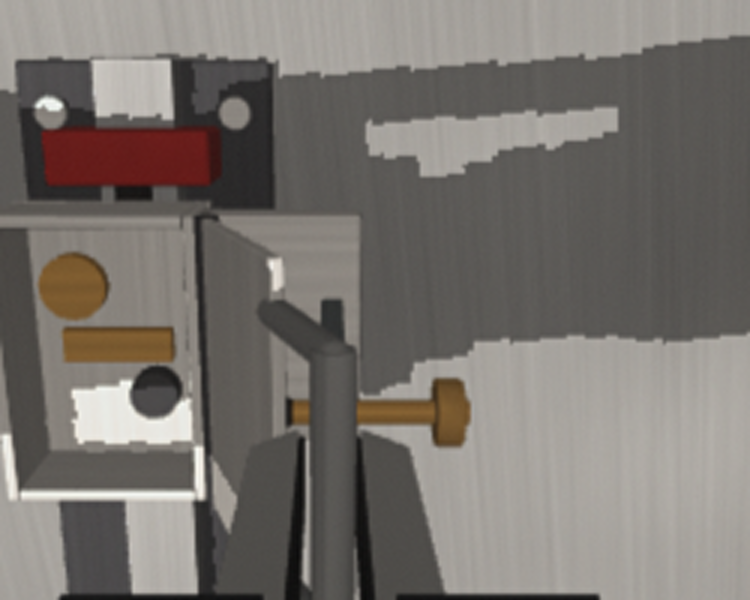

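Still supported by the far finger (about 1 N). I'll continue.

Request:
{"name": "move_arm", "arguments": {
  "increments": [
    [[0.12,0,0.01,0.004,0,0,0],[0.12,0,0.02,0.008,0,0,0],[0.12,0,0.02,0.008,0,0,0]]
  ]
}}

```text
time: 14.55
tool_pos: [0.6852, 0.0124, 0.3722]
ee_rot: [3.141, 0.0, 1.455]
wrist_force: [0.5, 0.1, 0.4]
width: 0.0114
```

```bash
python3 -c "
from bench import robot
o=robot.get_obs();print(o['tool_pos'],o['wrist_force'],o['wrist_torque'])"
```

```text
[0.68520078 0.01244797 0.37223861] [0.50089784 0.0937058  0.35438433] [-0.05964393 -0.11247338  0.05077163]
```

Request:
{"name": "move_arm", "arguments": {
  "increments": [
    [[0.12,0,0.01,0.004,0,0,0],[0.12,0,0.02,0.008,0,0,0],[0.12,0,0.02,0.008,0,0,0]]
  ]
}}

```text
time: 14.8
tool_pos: [0.6872, 0.0122, 0.3714]
ee_rot: [-3.142, 0.0, 1.455]
wrist_force: [-0.9, 0.7, -0.5]
width: 0.0113
```

```bash
python3 look.py w11
```

```text
14.8 [0.68717059 0.01222734 0.37138714] 0.011334657690720897 [-0.8562695   0.7137401  -0.48845414] [-0.06802109 -0.11624229  0.02785321]
```

View pics/w11z.png

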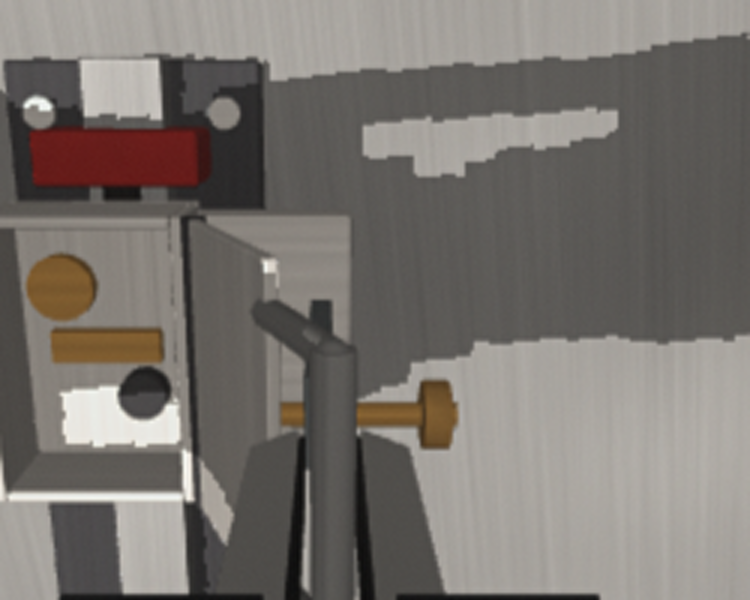

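Request:
{"name": "move_arm", "arguments": {
  "increments": [
    [[0.12,0,0,0,0,0,0],[0.12,0,0,0,0,0,0],[0.12,0,0,0,0,0,0]]
  ]
}}

```text
time: 15.1
tool_pos: [0.687, 0.0122, 0.3715]
ee_rot: [-3.142, 0.0, 1.455]
wrist_force: [0.8, -0.4, 0.5]
width: 0.0112
```

```bash
python3 -c "
from bench import robot
o=robot.get_obs();print(o['tool_pos'],o['wrist_force'],o['wrist_torque'])"
```

```text
[0.68700153 0.0122262  0.37153093] [ 0.77096606 -0.35022166  0.48610947] [-0.05760421 -0.1439497   0.02347129]
```

Request:
{"name": "move_arm", "arguments": {
  "increments": [
    [[0.12,0,0.008,0.004,0,0,0],[0.12,0,0.015,0.007,0,0,0],[0.12,0,0.015,0.007,0,0,0],[0.12,0,0.015,0.007,0,0,0]]
  ]
}}

```text
time: 15.43
tool_pos: [0.6885, 0.0121, 0.3708]
ee_rot: [-3.141, 0.0, 1.455]
wrist_force: [1.0, 0.4, 0.9]
width: 0.0113
```

```bash
python3 -c "
from bench import robot
o=robot.get_obs();print(o['tool_pos'],o['wrist_force'],o['wrist_torque'])"
```

```text
[0.68852856 0.01208407 0.37083652] [0.95233976 0.40978833 0.91812265] [-0.05656255 -0.10527608  0.02557746]
```

Request:
{"name": "move_arm", "arguments": {
  "increments": [
    [[0.12,0,0.01,0.005,0,0,0],[0.12,0,0.018,0.009,0,0,0],[0.12,0,0.018,0.009,0,0,0],[0.12,0,0.018,0.009,0,0,0]]
  ]
}}

```text
time: 15.77
tool_pos: [0.6902, 0.0119, 0.3699]
ee_rot: [-3.141, 0.0, 1.455]
wrist_force: [-2.0, 0.5, 0.2]
width: 0.0113
```

```bash
python3 look.py w12
```

```text
15.7667 [0.69022099 0.01187942 0.36993939] 0.011320977734765786 [-1.99771964  0.46309022  0.22727843] [0.03200383 0.15353208 0.01334868]
```

View pics/w12z.png

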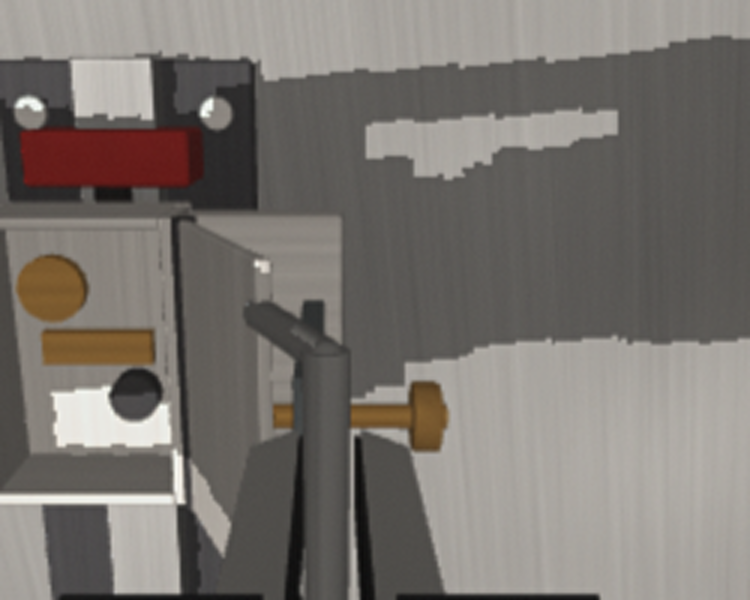

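The force has reversed (−2 N) and the bar now sits against the near finger with a gap at the far one, so the lid has met its rest. I'll back off a hair and open slowly.

Request:
{"name": "move_arm", "arguments": {
  "increments": [
    [[0.12,0,-0.006,-0.003,0,0,0],[0.12,0,-0.006,-0.003,0,0,0],[0.13,0,-0.006,-0.003,0,0,0],[0.15,0,-0.006,-0.003,0,0,0],[0.17,0,-0.006,-0.003,0,0,0],[0.19,0,-0.006,-0.003,0,0,0]]
  ]
}}

```text
time: 16.32
tool_pos: [0.6898, 0.0119, 0.3703]
ee_rot: [3.141, 0.0, 1.455]
wrist_force: [0.6, 0.3, -0.9]
width: 0.0171
```

```bash
python3 look.py w13
```

```text
16.3167 [0.68981859 0.01191471 0.37031644] 0.017114918659683797 [ 0.61525562  0.28399416 -0.89413516] [-0.05566899 -0.131769    0.00958359]
```

View pics/w13z.png

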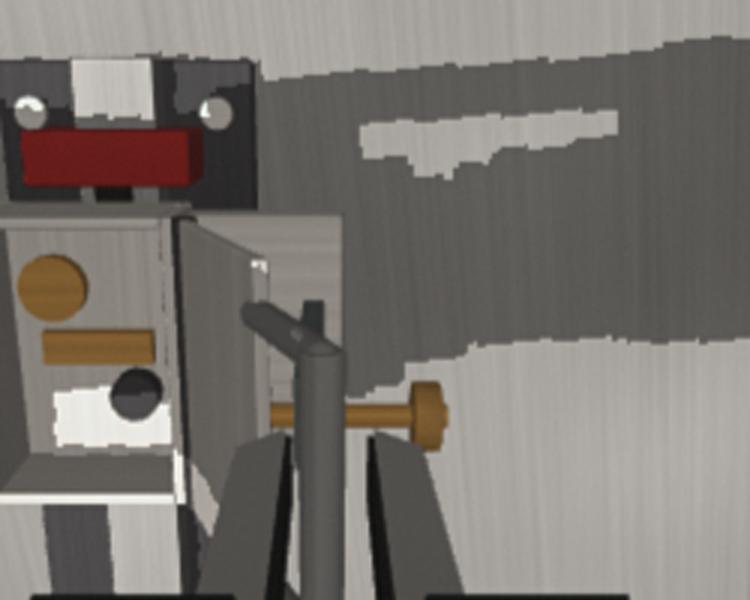

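The bar is free of both fingers (gaps at zoomed 290–299 and 343–368) and the lid stays put. I'll open more and lift off.

Request:
{"name": "move_arm", "arguments": {
  "increments": [
    [[0.25,0,-0.01,0,0,0,0],[0.3,0,-0.015,0,0,0,0],[0.34,0,-0.015,-0.02,0,0,0],[0.34,0,-0.015,-0.06,0,0,0],[0.34,0,-0.015,-0.12,0,0,0],[0.34,0,-0.015,-0.25,0,0,0],[0.34,0,-0.015,-0.45,0,0,0],[0.34,0,-0.015,-0.6,0,0,0]]
  ]
}}

```text
time: 17.03
tool_pos: [0.6881, 0.0121, 0.4322]
ee_rot: [3.14, -0.0, 1.455]
wrist_force: [0.1, 0.1, 1.1]
width: 0.0319
```

```bash
python3 look.py w14; python3 - <<'E'
from bench import robot
import cv2
for n in("scene","top"):
  p,d=robot.snapshot(n)
  cv2.imwrite(f"pics/{n}14.png",p[:,:,::-1])
cv2.imwrite("pics/s14z.png",cv2.resize(cv2.imread("pics/scene14.png")[150:260,170:320],None,fx=5,fy=5,interpolation=cv2.INTER_CUBIC))
E
```

```text
17.0333 [0.68813228 0.01213252 0.43215792] 0.031925883609969195 [0.07714644 0.05531489 1.11674906] [-0.07164223 -0.11684195  0.0268598 ]
```

View pics/w14.png

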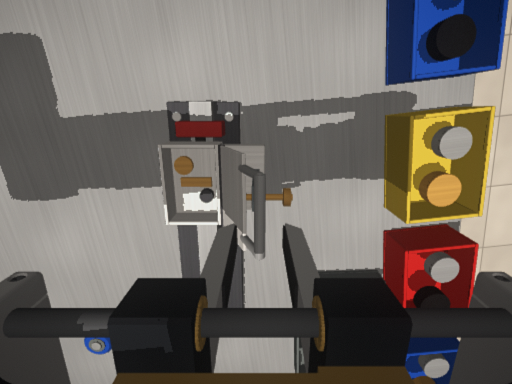

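View pics/s14z.png

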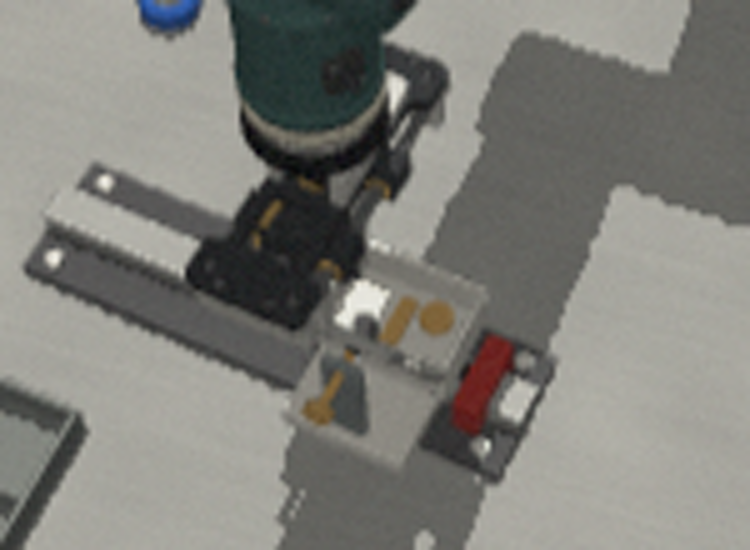

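The lid stands open on its own with the gripper clear. I'll move up and back for a final check.

Request:
{"name": "move_arm", "arguments": {
  "increments": [
    [[0.34,0,0,-0.3,0,0,0],[0.34,0,-0.3,-0.4,0,0,0],[0.34,0,-0.6,-0.5,0,0,0],[0.34,0,-0.9,-0.5,0,0,0],[0.34,0,-1,-0.5,0,0,0]]
  ]
}}

```text
time: 17.6
tool_pos: [0.5861, 0.0242, 0.4806]
ee_rot: [-3.141, -0.0, 1.456]
wrist_force: [0.8, 1.2, 0.6]
width: 0.0321
```

Request:
{"name": "move_arm", "arguments": {
  "increments": [
    [[0.34,0,-0.35,0,0,0,0],[0.34,0,-0.7,0,0,0,0],[0.34,0,-1,0,0,0,0],[0.34,0,-1,0,0,0,0],[0.34,0,-1,0,0,0,0],[0.34,0,-1,0,0,0,0]]
  ]
}}

```text
time: 18.1
tool_pos: [0.4899, 0.0351, 0.4796]
ee_rot: [-3.141, 0.0, 1.455]
wrist_force: [-0.1, 0.6, 0.0]
width: 0.0323
```

```bash
python3 - <<'E'
from bench import robot
import cv2,numpy as np
print(robot.get_obs()["tool_pos"])
np.savez("pics/w15cam.npz",**robot.camera_params("wrist"))
I=[]
for n in("scene","top","wrist"):
  p,d=robot.snapshot(n)
  cv2.imwrite(f"pics/{n}15.png",p[:,:,::-1]); I.append(p[:,:,::-1])
z=lambda a:cv2.resize(a,(400,300),interpolation=cv2.INTER_CUBIC)
cv2.imwrite("pics/m15.png",np.vstack([np.hstack([z(I[0][165:255,180:300]),z(I[1][95:200,205:345])]),np.hstack([z(I[2]),z(I[2][50:200,200:400])])]))
E
```

```text
[0.48987448 0.03510329 0.47961973]
```

View pics/m15.png

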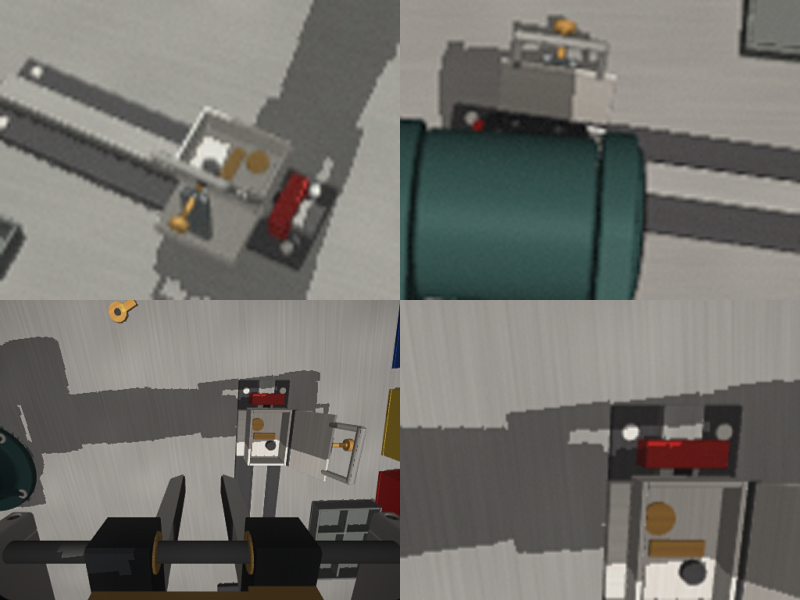

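```bash
python3 - <<'E'
import cv2,numpy as np
from h import ray
c=np.load("pics/w15cam.npz")
a=cv2.imread("pics/wrist15.png")[90:160,290:380];cv2.imwrite("pics/w15z.png",cv2.resize(a,None,fx=8,fy=8,interpolation=cv2.INTER_CUBIC))
o=np.array([.6022,-.0700]);al=-.1165;Rm=np.array([[np.cos(al),np.sin(al)],[-np.sin(al),np.cos(al)]])
f=lambda u,v,z:Rm@(ray(c,(u,v),z)[:2]-o)
for v in (139,140,141): print(v,f(308,v,.048),f(345,v,.048))
for v in (101,102,103): print(v,f(310,v,.012))
E
```

```text
139 [-0.05330126  0.1366945 ] [0.0005649  0.13674781]
140 [-0.0532279   0.13525868] [0.00069308 0.13531213]
141 [-0.05315439  0.13381993] [0.00082152 0.13387352]
101 [-0.04698106  0.19037176]
102 [-0.04690411  0.18892417]
103 [-0.04682701  0.18747375]
```

View pics/w15z.png

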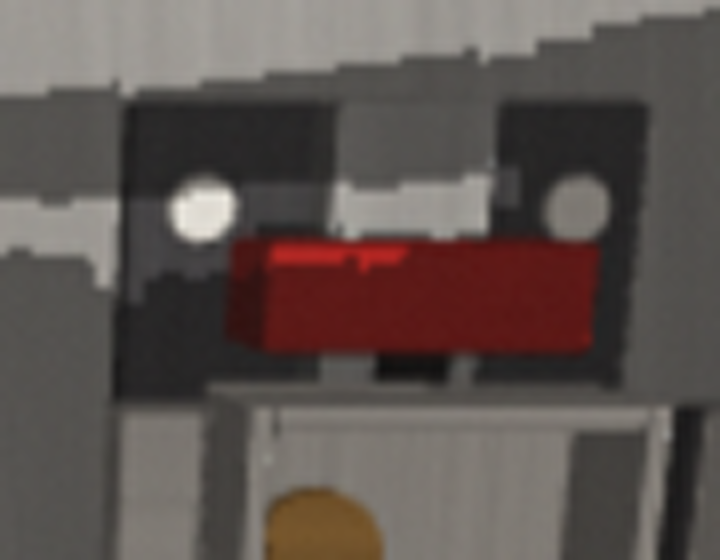

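The carriage edge is at rail y ≈ 0.135, which matches the buffer face. The lid is open on the rest and nothing touches it. Handing in.

```bash
python3 -c "
from bench import robot
print(robot.close_job())"
```

```text
the job is handed in; nothing more can be done
None
```

The job is handed in after about 18 s on the robot's clock: the carriage sits at the red stop and the lid stays open by itself on the rest screw.

- **Slide:** I gripped the bar and drew the carriage slowly along the rail. It met the buffer at no more than about 14 N sideways in the readings between moves. I then eased that to about 4 N before lifting the lid.
- **Lid:** I swung it up along its arc and held the bar loosely from about 1.63 rad. I fed it on in 1–2 mm steps until the force reversed at about −2 N, at roughly 2.0 rad. I then backed off a little, opened the jaws and withdrew upwards.

**Last checks:**
- The final wrist picture puts the carriage's edge at rail y of about 0.135 m, the same as the buffer face at 0.135 m. That measurement is only good to about 2 mm. The buffer contact itself was hidden by the lock case, so the firm resistance I felt there is the better evidence.
- The scene, top and wrist pictures show the lid still open after the arm left, with the gripper clear. I did not go near the other things on the desk.
- **Disagreements:** the carriage reached the stop after about 32 mm, where I had estimated 42 mm from the first pictures. The lock case also stood about 10 mm off where the description puts it, so I relied on the contact force and a re-measured edge instead.

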